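Return the empty core, then unlatch the roll cage and hold its gate wide

TASK

We are changing an empty label core for a fresh roll of tape: stand the empty orange core fully down on the upright steel return spindle and let go of it, then open the roll cage by squeezing first its red catch and then its blue catch, each all the way. Swing the yellow gate out by its black post, past the ball detent, and finish while still holding the gate wide open, square to the cage or a little beyond, so that a colleague can take a roll out; the gate closes by itself part of the way if it is let go. Leave the other things on the table where they are.

Things in the scene. Friction and masses are not known exactly. Their poses are not given: they have to be found in the camera images.
- core: Empty label core: orange plastic tube, 48 mm outer diameter, 32 mm bore, 70 mm tall, standing upright, with a 66 mm diameter flange 5 mm high round its foot; 0.04 to 0.09 kg, loose. Origin on its axis at the underside, z along the axis.
- spindle_seat (a point): Return spindle, fixed to the table: dark round foot of 80 mm diameter and 12 mm height with an upright steel pin of 25 mm diameter that is tapered at its top. This point lies on the axis on top of the foot, where the underside of a core that is fully down rests.
- spindle_tip (a point): Top end of the spindle's pin, on its axis, 84 mm above spindle_seat; the top 10 mm taper to 14 mm diameter.
- cage: Roll cage, fixed: grey base 104 x 134 x 12 mm, open top, bars round three sides, grey rail (top at 110 mm) along the gate side carrying both catches, tape rolls inside up to 60 mm. Origin at the centre of the underside, z up; -x points out through the gate, +y from the gate's black post to its hinge. Apron 8 mm high in front.
- red_squeeze (a point): Red catch on the rail: fixed upright lug (top 155 mm above table, 22 mm wide along cage y) and, 40 mm over both along cage x, a lever with a round cross-bar on the gate side. Point: 144 mm above table, midway between the outer faces once fully squeezed (22 mm over both): lug's outer face always 11.5 mm to cage +x, bar's outer face 28 mm to cage -x at rest. Tips may go 22 mm below it.
- blue_squeeze (a point): Blue catch: the same shape in blue, and the point lies likewise. Red and blue stand 52 mm apart along the rail, in either order. Squeeze a catch from above with the fingers closing along cage x on lug and cross-bar.
- red_lever (a joint): Lever of the red catch: 0 hooked over the gate, 0.38 rad fully squeezed; the gate is free of it above 0.30 rad. The cross-bar (14 mm diameter, 22 mm long along cage y) moves about 17 mm towards the lug, takes about 3 N, and stays where it is left.
- blue_lever (a joint): Lever of the blue catch: as the red one.
- gate_handle (a point): Black upright round post at the free end of the yellow gate, 16 mm diameter (cap 19 mm), top 168 mm above the table, bare down to the gate's top bar at 100 mm; this point is on its axis 145 mm above the table and moves with the gate, 128 mm from the hinge axis.
- gate_hinge (a point): Point on the gate's upright hinge axis, 145 mm above the table, fixed to the cage.
- gate (a joint): Gate angle: 0 shut, grows as it swings out (clockwise seen from above), stop at 1.9 rad. A spring pulls it shut with 0.04 to 0.26 N m, and a spring ball on the apron resists between about 0.6 and 0.9 rad (some 5 N at the post). Let go when wide, it falls back to the ball at about 0.9 rad. A hooked catch blocks it at 0.03 to 0.1 rad.
- can_work: Clear nut can with a white lid, 70 mm diameter, 45 mm tall, on a card tray at the front of the table; a bystander, to be left alone. Origin at the centre of its underside.
- glue_stick: Glue stick with red cap standing upright, 25 mm diameter, 92 mm tall, at the right edge; a bystander, to be left alone. Origin at the centre of its underside.
- date_stamp: Wooden date stamp, 27 x 48 x 62 mm, at the right; a bystander, to be left alone. Origin at the centre of its underside.
- seal_pad: Small yellow-brown pad block, 25 x 42 x 11 mm, at the front; a bystander, to be left alone. Origin at the centre of its underside.
- roll_0: Lower tape roll in the cage, 82 mm diameter, 24 mm high; a bystander, to be left alone. Origin at the centre of its underside.
- roll_1: Upper tape roll in the cage, 82 mm diameter, 24 mm high; a bystander, to be left alone. Origin at the centre of its underside.
Mind the look-alikes: they are no part of the job. Several things look just like the core: the one meant starts farthest to the robot's right.

How it is judged:
On the way, in this order (a step that is already met when the one before it is completed fails the run):
1. the core is fully down on the spindle and released, both catches still hooked (horizontal distance between core and spindle_seat below 0.006 m and z of core in the frame of spindle_seat below 0.004 m and angle between core's own z axis and vertical below 0.1 rad and contact force between the fingers and core below 0.1 N and value of joint each of red_lever, blue_lever below 0.15 rad), for 0.2 s.
2. the red catch is squeezed while the blue one is still hooked (value of joint red_lever above 0.3 rad and value of joint blue_lever below 0.15 rad), for 0.1 s.
3. then the blue catch is squeezed, the gate still shut (value of joint each of red_lever, blue_lever above 0.3 rad and value of joint gate below 0.3 rad), for 0.1 s.
4. the gate has swung past its ball detent (value of joint gate above 1 rad), for 0.1 s.
At the end, for the whole second after the job is handed in: The fingers hold the gate (contact over 0.5 N) still at more than 1.35 rad (77 degrees) open, both catches are squeezed (over 0.30 rad), and the core stands fully down on the spindle (within 4 mm of the seat, 6 mm of the axis, upright) (value of joint gate above 1.35 rad and velocity of joint gate between -0.15 and 0.15 rad/s and contact force between the fingers and gate above 0.5 N and value of joint each of red_lever, blue_lever above 0.3 rad and horizontal distance between core and spindle_seat below 0.006 m and z of core in the frame of spindle_seat below 0.004 m and angle between core's own z axis and vertical below 0.1 rad); the arm keeps its last pose, push and grip.
It fails at once if a bystander is moved more than 4 cm or a tape roll knocked out of the cage (distance of any of can_work, glue_stick, date_stamp, seal_pad, roll_0, roll_1 from where it was at the start of the episode above 0.04 m).
It also fails if it takes over 58 s, if anything falls off the work surface, if the arm or the gripper's body presses on something with over 40 N, if the wrist force passes 120 N, or if a joint passes its speed limit or range.

ROBOT

A 6-joint arm with a two-finger parallel gripper is mounted at the origin on a cart in front of the work surface, level with it; the furniture and walls round the work are solid. World frame = base frame: x ahead of the robot, y to its left, z up, the work surface at z = 0. Lengths are in m, angles in rad, forces in N, time in s.
With the tool pointing down it reaches from about 0.3 to 0.875 m from the base axis. Payload 4.2 kg.
Tool frame: the origin (TCP) lies at the very end of the fingers, on their centre line; the grasp point (between the pads) lies 19 mm behind it (arm.pinch_z is the distance from the TCP to the grasp point, in m); z points along the fingers, y is the line along which they close (so a half turn about z gives the same grasp; the last joint's range is limited). The gripper opens to 85 mm and grips with 20 to 120 N. Pads are 22 mm wide; open, the fingers measure 114 mm over their backs; the gripper's body (76 mm by 85 mm) begins 54 mm behind the grasp point. The pads swing forward as they close: fully open they stand 13 mm farther back than shut.
Start: joints at [-1.186, 0.32, 1.565, -0, 1.257, -0.02], TCP at [0.226, -0.529, 0.231] pointing down, gripper open.
Joint ranges: [-3.11, 3.11], [-0.84, 2.01], [0.21, 2.61], [-1.34, 4.49], [0.05, 2.63], [-2.56, 2.56]. Speed limits (rad/s): [2.57, 2.57, 3.14, 3.14, 3.14, 3.14].

INTERFACE

Orientations are given as a unit quaternion [w, x, y, z].
In Python, from cell import arm, optics, hand_in, models gives the robot as it stands.
- The arm moves only by the tool jog_arm, never from a script. Its arguments are lists of equal length, an entry for each row: "slide": the shift along the tool's x, y, z in m, a list of three; "turn": the turn, a rotation vector about the tool's x, y, z in degrees, a list of three; "fingers": the finger opening in m, from 0 to 0.0854. In form: {"slide": [[dx, dy, dz], ...], "turn": [[wx, wy, wz], ...], "fingers": [fingers, ...]}. A call has 1 to 5 rows; each row is the pose to reach, as a shift and turn from the pose commanded when the call began, along the tool's axes at that moment; what a row does not reach only later rows make up. A row lasts 1/8 s, in which the tool goes at most 62.5 mm and 10.7 degrees, less where a joint would pass 70% of its speed; a pose out of reach is approached as far as the arm can. A call with a gripper value outside its range is refused whole. The fingers move at their own pace and stop on an object; "grip_force" is the grip in N (left out, the last holds). Time passes only in rows, so rows that repeat a pose let the fingers close. It gives the time, the measured TCP pose, the force, the opening and the grip force at its end, in the units of the state.
- arm.get_state(): the state, without advancing time (a new reading comes with each control period).
- optics.snapshot(name): name is "scene" or "top"; returns the picture (420x560x3 uint8, red, green, blue); there is no depth.
- optics.camera_model(name): a dict with "fx", "fy", "cx", "cy" (pixels), "world_to_cam" (4x4, takes a point from world to camera coordinates). Camera axes: x right, y down, z forward; pixel columns grow to the right and rows downward; lengths in m; the calibration is good to about 2 mm. A picture is of the moment at which its call begins. camera_model takes no time and is no camera call.
- hand_in(): hands the job in; it is judged then, once.
Trained networks look in the newest picture that a camera, given by its name, has taken for a name from the list of things; names that differ only in an ending like _2 or _b are one class to them, and where a whole thing is asked for, a point or a joint stands for the part that bears it (a point fixed in the world has none). Each returns a list of dicts, best first, with "score" (0 to 1); they miss things now and then, are a little off and sometimes report something else, mostly with a low value. They report only what shows in the picture. A call takes as long as a camera call. They do not tell look-alikes from the thing itself.
- models.trace(camera, label): "region" (420x560 bool, what is visible of it) and "bbox" ([left, top, right, bottom] in pixels, round what is visible of it).
The state is a dict: "time": time; "qpos": joint angles; "qd": joint speeds; "tau": joint torques, N m; "ee_pos": TCP position; "tool_rot": TCP orientation; "force": force on the tool from outside, world axes, zero at the start; "wrist_torque": the same for the moment, N m; "opening": finger opening in m; "gripper_force": force on a finger pad.
Only numpy, scipy, OpenCV 4.12 (cv2) and the standard library are available. Lean on these libraries where they do the work, as an engineer would, in place of code of your own. Each camera call takes 0.05 s, during which the arm holds its last target. There are 200 camera calls.

## Working session

There is one attempt and no reset: what is moved stays moved. The work goes in short steps, Python scripts to look and compute and a tool call to move; the robot and the scene stay as the last step left them, time stands still between calls to the robot, and variables do not carry over. Pictures are saved under pics/ and viewed, at most 13 in all, crops included, and the job is handed in when it is done.

Besides the shell and the picture viewer there is one more tool, called by a JSON object that holds its "fn" and its "kwargs". jog_arm: Moves the arm, as the interface text tells. Its arguments: {"type":"object","properties":{"slide":{"type":"array"},"turn":{"type":"array"},"fingers":{"type":"array"},"grip_force":{"type":"number"}},"required":["slide","turn","fingers"]}

```bash
ls; mkdir -p pics
cat > h.py <<'E'
import numpy as np, cv2
from cell import arm, optics, hand_in, models
def P(cam):
    m=optics.camera_model(cam); K=np.array([[m['fx'],0,m['cx']],[0,m['fy'],m['cy']],[0,0,1]]); return K,np.array(m['world_to_cam'])
def proj(cam,X):
    K,T=P(cam); p=K@(T[:3,:3]@np.array(X,float)+T[:3,3]); return p[:2]/p[2]
def onz(cam,uv,z):
    K,T=P(cam); R=T[:3,:3]; o=-R.T@T[:3,3]; d=R.T@np.linalg.inv(K)@np.array([uv[0],uv[1],1.]); return o+d*(z-o[2])/d[2]
def snap(cam,name,crop=None,scale=1):
    im=optics.snapshot(cam)
    c=im if crop is None else im[crop[1]:crop[3],crop[0]:crop[2]]
    c=cv2.resize(c,None,fx=scale,fy=scale,interpolation=cv2.INTER_CUBIC)
    cv2.imwrite(f'pics/{name}.png',c[:,:,::-1]); return im
E
python3 - <<'E'
from h import *
for c in('scene','top'):
    snap(c,c+'0',scale=1.4)
    K,T=P(c); print(c,K[0,0],K[1,1],-T[:3,:3].T@T[:3,3],T[:3,:3].round(2).tolist())
    for l in('core','spindle_seat','spindle_tip','cage','red_lever','blue_lever','red_squeeze','blue_squeeze','gate','gate_handle'):
        try:
            for d in models.trace(c,l)[:5]:
                ys,xs=np.nonzero(d['region']); print(l,round(d['score'],2),np.round(d['bbox']),len(xs),xs.mean().round(1),ys.mean().round(1))
        except Exception as e: print(l,e)
print(arm.get_state())
E
```

```text
pics
scene 538.8419511087399 538.8419511087399 [-0.67790283 -0.74166937  0.81038438] [[0.55, -0.84, -0.01], [-0.37, -0.24, -0.9], [0.75, 0.49, -0.44]]
core 0.91 [125. 217. 148. 246.] 542 135.2 230.6
core 0.2 [324. 237. 344. 246.] 157 333.5 241.4
spindle_seat 0.56 [225. 223. 241. 246.] 291 232.5 235.8
spindle_seat 0.16 [309. 200. 324. 246.] 190 314.7 223.1
spindle_tip 0.87 [221. 221. 245. 246.] 315 232.2 235.8
cage 0.6 [308. 198. 361. 257.] 1701 334.9 230.6
red_lever 0.44 [317. 197. 320. 208.] 31 319.1 201.4
blue_lever 0.48 [325. 192. 327. 201.] 28 324.8 195.4
red_squeeze 0.69 [362. 248. 379. 273.] 217 368.5 263.2
red_squeeze 0.63 [308. 200. 360. 254.] 1608 334.8 230.6
red_squeeze 0.6 [318. 198. 328. 223.] 191 322.8 207.6
gate 0.66 [226. 222. 243. 244.] 297 232.9 235.2
gate 0.45 [309. 197. 322. 242.] 93 313.9 223.5
gate_handle 0.71 [313. 222. 325. 240.] 16 316.8 228.2
top 511.5198129448867 511.5198129448867 [0.16167853 0.040393   1.6112716 ] [[0.05, -1.0, 0.0], [-0.98, -0.05, -0.2], [0.2, 0.01, -0.98]]
core 0.68 [176. 218. 200. 242.] 341 188.9 227.4
core 0.59 [140. 259. 166. 283.] 400
[... 626 characters left out ...]
] 186 306.6 183.4
{'time': 1.1, 'qpos': array([-1.18599991e+00,  3.19610404e-01,  1.56451103e+00, -1.27536515e-06,
        1.25737703e+00, -2.00061755e-02]), 'qd': array([ 0.00111434,  0.00035403,  0.0001966 , -0.00042748,  0.00062371,
        0.0006025 ]), 'tau': array([-1.04241844e-04, -4.15427613e+01, -2.34422189e+01, -9.18460751e-05,
        3.18297098e-04, -9.97267847e-06]), 'ee_pos': array([ 0.22646003, -0.52854586,  0.23132767]), 'tool_rot': array([4.64201154e-05, 9.79586648e-01, 2.01022377e-01, 7.94510063e-06]), 'force': array([-0.0794072 ,  0.08111204,  0.66221544]), 'wrist_torque': array([ 0.00306478, -0.04223182,  0.0166297 ]), 'gripper_force': 0.0, 'opening': 0.08558807564173221}
```

Run:
```python
import cv2
a=cv2.imread('pics/top0.png');a=cv2.resize(a,(560,420),interpolation=cv2.INTER_AREA)
cv2.imwrite('pics/t1.png',cv2.resize(a[140:300,130:370],None,fx=3.3,fy=3.3,interpolation=cv2.INTER_CUBIC))
a=cv2.imread('pics/scene0.png');a=cv2.resize(a,(560,420),interpolation=cv2.INTER_AREA)
cv2.imwrite('pics/s1.png',cv2.resize(a[180:290,290:400],None,fx=5.4,fy=5.4,interpolation=cv2.INTER_CUBIC))
```

```text
(no output)
```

View pics/scene0.png

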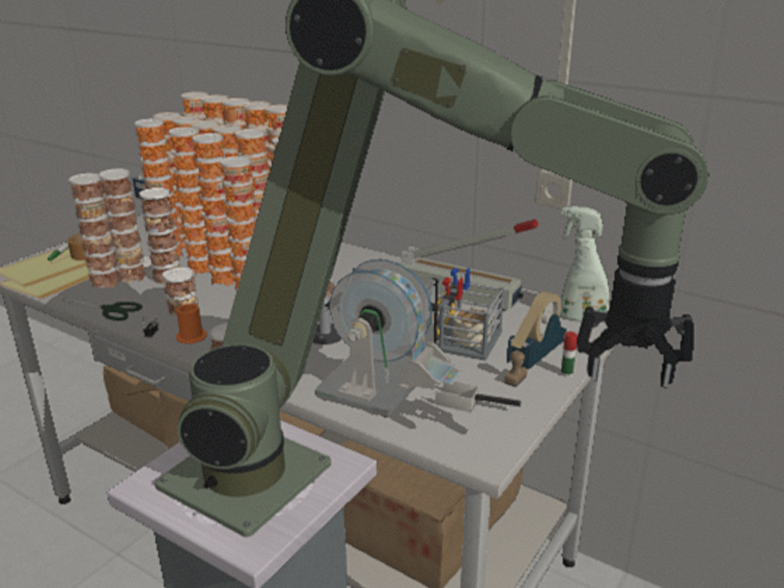

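View pics/t1.png

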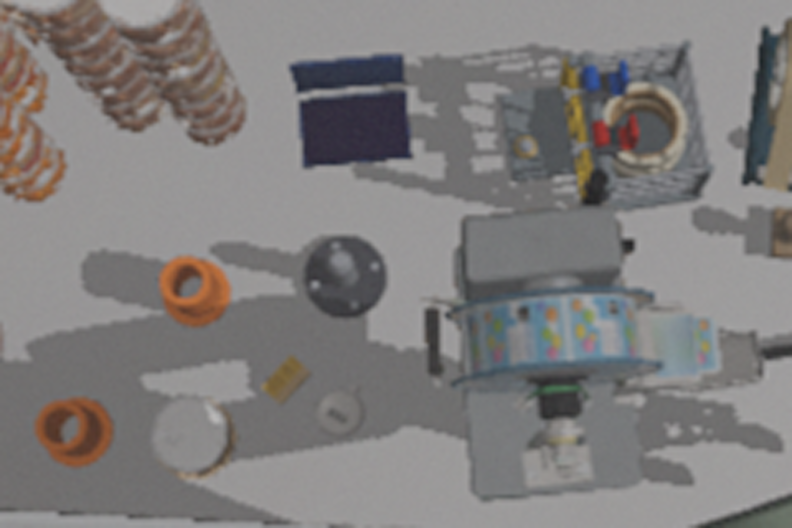

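View pics/s1.png

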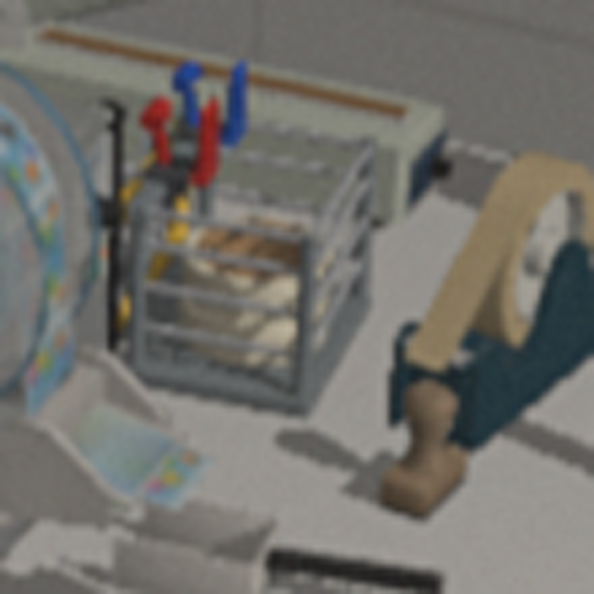

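Run:
```python
from h import *
from scipy.optimize import least_squares
T=cv2.resize(cv2.imread('pics/top0.png'),(560,420),interpolation=cv2.INTER_AREA)[:,:,::-1]
S=cv2.resize(cv2.imread('pics/scene0.png'),(560,420),interpolation=cv2.INTER_AREA)[:,:,::-1]
def seg(im,lo,hi,s=90,v=40):
    h=cv2.cvtColor(np.ascontiguousarray(im),cv2.COLOR_RGB2HSV)
    m=((h[...,0]>=lo)&(h[...,0]<=hi)&(h[...,1]>s)&(h[...,2]>v)).astype(np.uint8)
    return m
def comps(m,mn):
    n,l,st,c=cv2.connectedComponentsWithStats(m)
    return [(st[i].tolist(),c[i].round(1).tolist()) for i in range(1,n) if st[i][4]>mn]
print('orange top',comps(seg(T,4,16,150),40)); 
for nm,im in(('top',T),('scene',S)):
  print(nm,'blue',comps(seg(im,108,125,130),6)); print('red',comps(seg(im,172,180,130)|seg(im,0,4,130),6)); print('yel',comps(seg(im,18,30,140),8))
# core: mask fit top
def sil(cam,x,y,z0=0):
    a=np.linspace(0,2*np.pi,60); pts=[proj(cam,(x+r*np.cos(t),y+r*np.sin(t),z0+z)) for r,z in((.033,0),(.033,.005),(.024,.07)) for t in a]
    return cv2.convexHull(np.array(pts,np.float32))[:,0]
m=seg(T,4,18,120)
for c in comps(m,100):
    st,ce=c
    if not(120<ce[0]<210 and 200<ce[1]<300): continue
    w=onz('top',ce,.03)[:2]
    def f(p):
        h=sil('top',*p); lo,hi=h.min(0),h.max(0)
        return np.r_[lo-np.array(st[:2])+.5,hi-(np.array(st[:2])+st[2:4])+.5]
    r=least_squares(f,w); print('core',r.x.round(4),r.fun.round(2))
def tp(c): return ((c[0]+.5)/3.3-.5+130,(c[1]+.5)/3.3-.5+140)
def sp(c): return ((c[0]+.5)/5.4-.5+290,(c[1]+.5)/5.4-.5+180)
print('foot',onz('top',tp((345,277)),.012), 'cap',onz('top',tp((595,178)),.168))
def tri(a,b):
    f=lambda X:np.r_[proj('top',X)-a,proj('scene',X)-b]
    r=least_squares(f,(.6,-.2,.14)); return r.x.round(4),r.fun.round(1)
for n,a,b in(('redbar',(600,133),(155,117)),('redlug',(630,128),(210,105)),('bluebar',(592,78),(186,77)),('bluelug',(620,70),(239,67)),('cap',(595,180),(112,105))):
    print(n,*tri(tp(a),sp(b)), onz('top',tp(a),.15).round(4))
```

```text
orange top [([20, 92, 17, 14, 73], [28.8, 100.4]), ([80, 99, 13, 10, 43], [86.1, 103.8]), ([12, 125, 13, 10, 46], [19.2, 130.5]), ([0, 147, 12, 18, 72], [6.3, 156.6]), ([4, 160, 14, 9, 41], [12.1, 164.8]), ([179, 219, 20, 19, 216], [189.2, 227.9]), ([142, 262, 21, 19, 137], [152.7, 270.6])]
top blue [([318, 159, 2, 6, 11], [318.5, 161.7]), ([307, 160, 5, 7, 24], [308.8, 163.2]), ([315, 163, 3, 5, 10], [315.9, 165.1])]
red [([331, 95, 17, 10, 127], [339.1, 99.7]), ([318, 175, 5, 10, 29], [320.2, 180.2]), ([310, 177, 5, 7, 27], [311.7, 180.0]), ([394, 180, 8, 7, 40], [397.4, 182.8])]
yel [([302, 161, 3, 5, 10], [302.6, 163.4]), ([303, 170, 4, 13, 28], [304.4, 175.6]), ([305, 186, 4, 9, 19], [306.6, 190.5])]
scene blue [([322, 192, 5, 11, 24], [324.4, 195.8]), ([331, 192, 4, 15, 32], [333.2, 199.6])]
red [([139, 77, 6, 3, 16], [141.2, 77.9]), ([184, 118, 5, 4, 12], [185.9, 119.3]), ([164, 126, 7, 4, 17], [166.8, 127.2]), ([183, 132, 3, 3, 8], [183.9, 133.1]), ([156, 135, 4, 3, 11], [157.6, 136.1]), ([168, 139, 10, 4, 23], [172.6, 140.7]), ([368, 157, 16, 9, 79], [375.6, 161.0]), ([156, 
[... 732 characters left out ...]
ate_fun()
    ~~~~~~~~~~~~~~~~^^
    self.f = self.fun_wrapped(xp_copy(self.x))
             ~~~~~~~~~~~~~~~~^^^^^^^^^^^^^^^^^
    return np.atleast_1d(self.fun(x))
                         ~~~~~~~~^^^
    return self.f(x, *self.args, **self.kwargs)
           ~~~~~~^^^^^^^^^^^^^^^^^^^^^^^^^^^^^^
  File "<stdin>", line 25, in f
  File "<stdin>", line 17, in sil
  File "h.py", line 6, in proj
    K,T=P(cam); p=K@(T[:3,:3]@np.array(X,float)+T[:3,3]); return p[:2]/p[2]
        ~^^^^^
  File "h.py", line 4, in P
    m=optics.camera_model(cam); K=np.array([[m['fx'],0,m['cx']],[0,m['fy'],m['cy']],[0,0,1]]); return K,np.array(m['world_to_cam'])
ValueError: time passes only in moves, steps and waits
```

```bash
sed -i 's/^def P(cam):/import functools\n@functools.lru_cache\ndef P(cam):/' h.py
python3 - <<'E'
from h import *
from scipy.optimize import least_squares
T=cv2.resize(cv2.imread('pics/top0.png'),(560,420),interpolation=cv2.INTER_AREA)[:,:,::-1]
def sil(cam,x,y,z0=0):
    a=np.linspace(0,2*np.pi,60); pts=[proj(cam,(x+r*np.cos(t),y+r*np.sin(t),z0+z)) for r,z in((.033,0),(.033,.005),(.024,.07)) for t in a]
    return np.array(pts)
for st in ([179,219,20,19],[178.5,218,21.5,21]):
    ce=(189,228)
    def f(p):
        h=sil('top',*p); lo,hi=h.min(0),h.max(0)
        return np.r_[lo-np.array(st[:2])+.5,hi-(np.array(st[:2])+st[2:4])+.5]
    r=least_squares(f,onz('top',ce,.03)[:2]); print('core',r.x.round(4),r.fun.round(2))
def tp(c): return ((c[0]+.5)/3.3-.5+130,(c[1]+.5)/3.3-.5+140)
def sp(c): return ((c[0]+.5)/5.4-.5+290,(c[1]+.5)/5.4-.5+180)
print('core hole top',onz('top',tp((189,284)),.07))
print('foot',onz('top',tp((345,277)),.012), 'cap',onz('top',tp((595,178)),.168))
def tri(a,b):
    f=lambda X:np.r_[proj('top',X)-a,proj('scene',X)-b]
    r=least_squares(f,(.6,-.2,.14)); return r.x.round(4),r.fun.round(1)
for n,a,b in(('redbar',(600,133),(155,117)),('redlug',(630,128),(210,105)),('bluebar',(592,78),(186,77)),('bluelug',(620,70),(239,67)),('cap',(595,180),(112,105))):
    print(n,*tri(tp(a),sp(b)), onz('top',tp(a),.15).round(4))
E
```

```text
core [0.4142 0.3201] [-0.93 -1.34  0.97  1.37]
core [0.4143 0.3194] [-0.19 -0.35  0.2   0.36]
core hole top [0.41181765 0.31532863 0.07      ]
foot [0.43531071 0.17659382 0.012     ] cap [ 0.507365   -0.05032325  0.168     ]
redbar [ 0.5553 -0.055   0.142 ] [-0.  0.  0. -0.] [ 0.5532 -0.0545  0.15  ]
redlug [ 0.5596 -0.0829  0.1539] [ 0.7 -0.5 -0.8  0.2] [ 0.5591 -0.0812  0.15  ]
bluebar [ 0.6057 -0.0458  0.1439] [-0.1  0.   0.1 -0. ] [ 0.604  -0.0456  0.15  ]
bluelug [ 0.613 -0.072  0.153] [ 0.6 -0.4 -0.7  0.1] [ 0.6127 -0.0706  0.15  ]
cap [ 0.5076 -0.0528  0.1669] [ 0.8 -0.6 -0.9  0.2] [ 0.5099 -0.0515  0.15  ]
```

```bash
cat >> h.py <<'E'
from scipy.spatial.transform import Rotation as Ro
def rows(wps,yaw=None,p0=None):
    "wps world TCP; yaw: desired 2a deg of tool x (z down)"
    s=arm.get_state(); q=s['tool_rot']; R=Ro.from_quat(np.r_[q[1:],q[0]]); p=np.array(s['ee_pos'] if p0 is None else p0)
    for w in wps: print('slide',(R.inv().apply(np.array(w)-p)).round(4).tolist())
    if yaw is not None:
        c,sn=np.cos(np.radians(yaw)),np.sin(np.radians(yaw))
        G=Ro.from_matrix(np.array([[c,sn,0],[sn,-c,0],[0,0,-1.]]))
        print('turn',np.degrees((R.inv()*G).as_rotvec()).round(2).tolist())
    print('t',s['time'],'p',p.round(4),'F',s['force'].round(1),'op',round(s['opening'],4))
E
python3 - <<'E'
from h import *
rows([(.26,-.49,.27),(.30,-.45,.31),(.34,-.40,.35),(.38,-.35,.39),(.42,-.3,.40)])
rows([(.45,-.25,.4),(.47,-.19,.4),(.48,-.13,.4),(.48,-.07,.4),(.48,-.01,.4)],p0=(.42,-.3,.4))
rows([(.48,.05,.4),(.47,.11,.4),(.46,.17,.4),(.44,.23,.39),(.42,.28,.35)],p0=(.48,-.01,.4))
E
```

```text
slide [0.046, -0.0222, -0.0387]
slide [0.0985, -0.0432, -0.0787]
slide [0.155, -0.0734, -0.1187]
slide [0.2114, -0.1036, -0.1587]
slide [0.2679, -0.1338, -0.1687]
t 1.1 p [ 0.2265 -0.5285  0.2313] F [-0.1  0.1  0.7] op 0.0856
slide [0.0473, -0.0341, -0.0]
slide [0.0893, -0.0814, -0.0]
slide [0.1221, -0.1326, -0.0]
slide [0.1457, -0.1878, -0.0]
slide [0.1694, -0.2429, -0.0]
t 1.1 p [ 0.42 -0.3   0.4 ] F [-0.1  0.1  0.7] op 0.0856
slide [0.0236, -0.0552, -0.0]
slide [0.0381, -0.1142, -0.0]
slide [0.0525, -0.1733, -0.0]
slide [0.0578, -0.2364, 0.01]
slide [0.0591, -0.2902, 0.05]
t 1.1 p [ 0.48 -0.01  0.4 ] F [-0.1  0.1  0.7] op 0.0856
```

{"fn": "jog_arm", "kwargs": {"slide": [[0.046,-0.022,-0.039],[0.098,-0.043,-0.079],[0.155,-0.073,-0.119],[0.211,-0.104,-0.159],[0.268,-0.134,-0.169]], "turn": [[0,0,0],[0,0,0],[0,0,0],[0,0,0],[0,0,0]], "fingers": [0.08,0.08,0.08,0.08,0.08], "grip_force": 30}}

```text
time: 1.72
ee_pos: [0.4, -0.3251, 0.3923]
tool_rot: [0.001, 0.98, 0.201, 0.001]
force: [1.9, -0.0, 0.1]
opening: 0.0801
gripper_force: 0.0
```

{"fn": "jog_arm", "kwargs": {"slide": [[0.047,-0.034,0],[0.089,-0.081,0],[0.122,-0.133,0],[0.146,-0.188,0],[0.169,-0.243,0]], "turn": [[0,0,0],[0,0,0],[0,0,0],[0,0,0],[0,0,0]], "fingers": [0.08,0.08,0.08,0.08,0.08]}}

```text
time: 2.35
ee_pos: [0.4584, -0.0342, 0.3902]
tool_rot: [0.0, 0.98, 0.201, 0.0]
force: [1.7, -0.6, 0.6]
opening: 0.0796
gripper_force: 0.0
```

{"fn": "jog_arm", "kwargs": {"slide": [[0.024,-0.055,0],[0.038,-0.114,0],[0.052,-0.173,0],[0.058,-0.236,0.01],[0.059,-0.29,0.05]], "turn": [[0,0,0],[0,0,0],[0,0,0],[0,0,0],[0,0,0]], "fingers": [0.08,0.08,0.08,0.08,0.08]}}

```text
time: 2.98
ee_pos: [0.4006, 0.2518, 0.3449]
tool_rot: [-0.001, 0.979, 0.202, 0.003]
force: [1.1, 0.0, 0.3]
opening: 0.08
gripper_force: 0.0
```

{"fn": "jog_arm", "kwargs": {"slide": [[0,0,0],[0,0,0]], "turn": [[0,0,0],[0,0,0]], "fingers": [0.08,0.08]}}

```text
time: 3.22
ee_pos: [0.4008, 0.2488, 0.3442]
tool_rot: [0.0, 0.98, 0.201, 0.0]
force: [0.1, 0.2, 1.0]
opening: 0.08
gripper_force: 0.0
```

Run:
```python
from h import *
a=np.linspace(0,2*np.pi,40)
print(proj('scene',(.414,.318,.03)),proj('scene',(.435,.177,.012)), proj('scene',(.435,.177,.096)), proj('top',(.435,.177,.096)))
snap('scene','s2',(100,170,280,305),4.4)
for w in((.413,.318),(.3,.41)):
    pts=np.array([proj('scene',(w[0]+r*np.cos(t),w[1]+r*np.sin(t),z)) for r,z in((.033,0),(.033,.005),(.024,.07)) for t in a]); print(w,pts.min(0),pts.max(0))
rows([(.414,.318,.2),(.414,.318,.03)])
```

```text
[191.31174446 222.44287248] [231.32816554 236.56925479] [229.99362986 211.87390197] [231.9890723  218.87317432]
(0.413, 0.318) [181.13445039 207.71894421] [202.39830259 236.09289618]
(0.3, 0.41) [133.42802079 214.2768495 ] [155.59233263 243.41049486]
slide [0.0389, -0.0589, 0.1447]
slide [0.0386, -0.059, 0.3147]
t 3.275 p [0.4012 0.2485 0.3446] F [-0.8 -0.7  0.2] op 0.0798
```

View pics/s2.png

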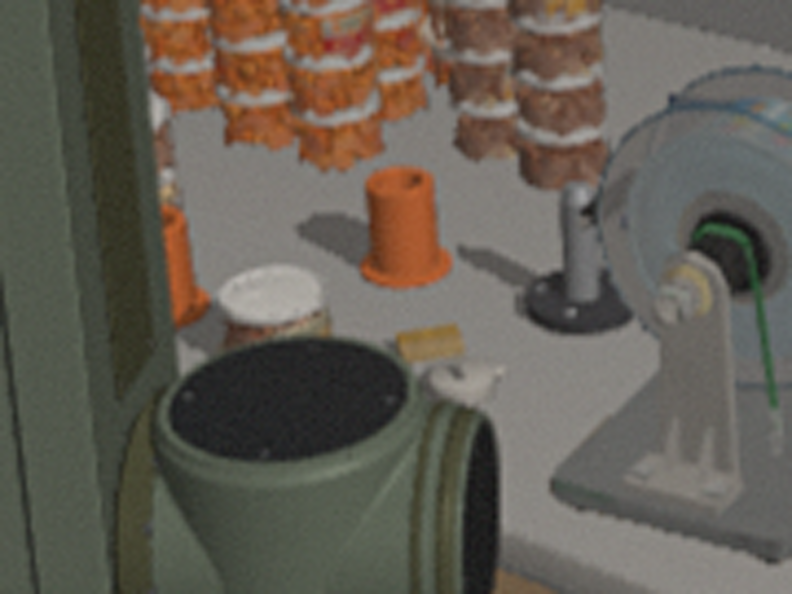

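{"fn": "jog_arm", "kwargs": {"slide": [[0.015,-0.025,0.05],[0.03,-0.05,0.1],[0.039,-0.059,0.145],[0.039,-0.059,0.2],[0.039,-0.059,0.2]], "turn": [[0,0,0],[0,0,0],[0,0,0],[0,0,0],[0,0,0]], "fingers": [0.08,0.08,0.08,0.08,0.08]}}

```text
time: 3.9
ee_pos: [0.4121, 0.3162, 0.1412]
tool_rot: [0.002, 0.98, 0.2, -0.003]
force: [0.9, 0.2, 0.7]
opening: 0.0797
gripper_force: 0.0
```

Run:
```python
from h import *
rows([(.4135,.318,.13),(.4135,.318,.03)])
```

```text
slide [0.0021, -0.0012, 0.0112]
slide [0.0028, -0.0014, 0.1112]
t 3.9 p [0.4121 0.3162 0.1412] F [0.9 0.2 0.7] op 0.0797
```

{"fn": "jog_arm", "kwargs": {"slide": [[0.002,-0.001,0.04],[0.002,-0.001,0.08],[0.002,-0.001,0.112],[0.002,-0.001,0.112],[0.002,-0.001,0.112]], "turn": [[0,0,0],[0,0,0],[0,0,0],[0,0,0],[0,0,0]], "fingers": [0.08,0.08,0.08,0.08,0.04]}}

```text
time: 4.53
ee_pos: [0.4168, 0.3213, 0.0344]
tool_rot: [-0.001, 0.98, 0.201, 0.002]
force: [-0.3, 0.8, 0.9]
opening: 0.0638
gripper_force: 0.0
```

{"fn": "jog_arm", "kwargs": {"slide": [[0,0,0],[0,0,0],[0,0,0],[0,0,0],[0,0,0]], "turn": [[0,0,0],[0,0,0],[0,0,0],[0,0,0],[0,0,0]], "fingers": [0.04,0.04,0.04,0.04,0.04]}}

```text
time: 5.15
ee_pos: [0.4163, 0.3213, 0.0342]
tool_rot: [-0.001, 0.98, 0.201, 0.002]
force: [0.7, -1.6, 5.3]
opening: 0.0465
gripper_force: 31.4
```

{"fn": "jog_arm", "kwargs": {"slide": [[0,0,-0.03],[0,0,-0.07],[0,0,-0.12],[0,0,-0.12]], "turn": [[0,0,0],[0,0,0],[0,0,0],[0,0,0]], "fingers": [0.04,0.04,0.04,0.04]}}

```text
time: 5.65
ee_pos: [0.417, 0.3222, 0.1571]
tool_rot: [-0.002, 0.98, 0.201, 0.005]
force: [0.4, 0.1, -1.0]
opening: 0.0465
gripper_force: 31.1
```

Run:
```python
from h import *
rows([(.437,.174,.155)])
```

```text
slide [-0.04, 0.1441, 0.0013]
t 5.65 p [0.417  0.3222 0.1571] F [ 0.4  0.1 -1. ] op 0.0465
```

{"fn": "jog_arm", "kwargs": {"slide": [[-0.01,0.045,0],[-0.02,0.09,0],[-0.036,0.143,0],[-0.036,0.143,0],[-0.036,0.143,0]], "turn": [[0,0,0],[0,0,0],[0,0,0],[0,0,0],[0,0,0]], "fingers": [0.04,0.04,0.04,0.04,0.04]}}

```text
time: 6.28
ee_pos: [0.4377, 0.1748, 0.1518]
tool_rot: [-0.0, 0.98, 0.201, 0.0]
force: [0.1, -0.2, -1.0]
opening: 0.0468
gripper_force: 31.3
```

Run:
```python
from h import *
im=snap('scene','s3',(190,160,280,260),4.4)
im2=snap('top','t3',(190,180,280,280),4.4)
a=cv2.imread('pics/s3.png');b=cv2.imread('pics/t3.png'); cv2.imwrite('pics/c3.png',np.hstack([a,b]))
rows([(.437,.174,.155)])
s=arm.get_state();p=s['ee_pos'].copy()
q=s['tool_rot'];R=Ro.from_quat(np.r_[q[1:],q[0]]); print(R.as_matrix().round(3))
for x in(0,-.004): 
  c=p+R.apply([x,0,0]); print(x,'core foot scene',proj('scene',(c[0],c[1],p[2]-.034)),'top of core',proj('scene',(c[0],c[1],p[2]+.036)))
```

```text
slide [-0.0013, 0.0012, -0.0033]
t 6.375 p [0.4377 0.1757 0.1517] F [ 0.  -0.8 -0.8] op 0.0466
[[ 0.919  0.395  0.   ]
 [ 0.395 -0.919  0.   ]
 [ 0.    -0.    -1.   ]]
0 core foot scene [230.55959679 205.07759215] top of core [229.40429964 183.35654253]
-0.004 core foot scene [230.21107923 205.6590688 ] top of core [229.04624151 183.90044174]
```

View pics/c3.png

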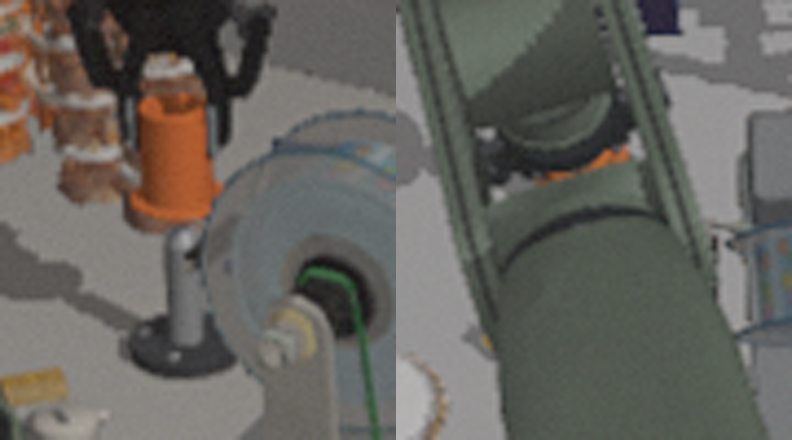

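{"fn": "jog_arm", "kwargs": {"slide": [[0.001,0.0035,0],[0.001,0.0035,0.01],[0.001,0.0035,0.02],[0.001,0.0035,0.03],[0.001,0.0035,0.035]], "turn": [[0,0,0],[0,0,0],[0,0,0],[0,0,0],[0,0,0]], "fingers": [0.04,0.04,0.04,0.04,0.04]}}

```text
time: 7.0
ee_pos: [0.4398, 0.172, 0.1158]
tool_rot: [-0.0, 0.98, 0.201, -0.001]
force: [0.6, 1.0, 0.9]
opening: 0.0463
gripper_force: 31.3
```

{"fn": "jog_arm", "kwargs": {"slide": [[0,0,0.005],[0,0,0.01],[0,0,0.01]], "turn": [[0,0,0],[0,0,0],[0,0,0]], "fingers": [0.04,0.04,0.04]}}

```text
time: 7.38
ee_pos: [0.4398, 0.172, 0.1063]
tool_rot: [-0.0, 0.98, 0.201, -0.0]
force: [-0.4, 1.6, -1.6]
opening: 0.0464
gripper_force: 31.3
```

Run:
```python
from h import *
im=snap('scene','s4',(190,160,280,260),6)
rows([(.437,.174,.155)]); print(arm.get_state()['wrist_torque'])
```

```text
slide [-0.0018, -0.003, -0.0485]
t 7.425 p [0.4398 0.172  0.1065] F [-0.9  2.2 -0.9] op 0.046
[0.28616795 0.1173758  0.00552311]
```

View pics/s4.png

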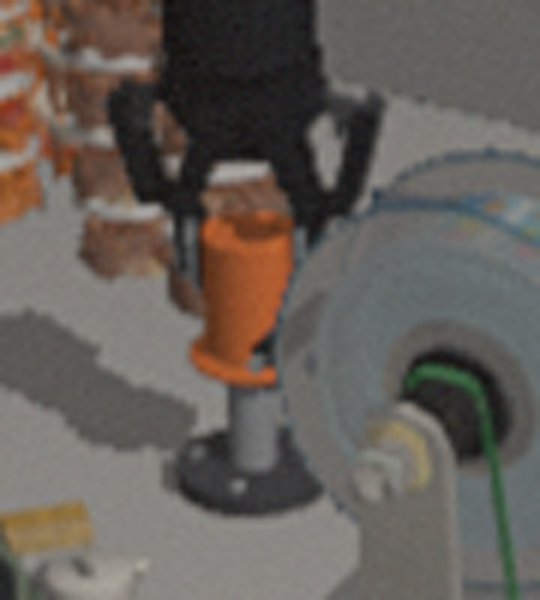

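{"fn": "jog_arm", "kwargs": {"slide": [[0,-0.001,0.01],[0,-0.001,0.02],[0,-0.001,0.03],[0,-0.001,0.04],[0,-0.001,0.045]], "turn": [[0,0,0],[0,0,0],[0,0,0],[0,0,0],[0,0,0]], "fingers": [0.04,0.04,0.04,0.04,0.04]}}

```text
time: 8.05
ee_pos: [0.4393, 0.1726, 0.0608]
tool_rot: [0.0, 0.98, 0.201, -0.001]
force: [0.4, -0.3, -0.9]
opening: 0.0464
gripper_force: 31.3
```

{"fn": "jog_arm", "kwargs": {"slide": [[0,0,0.004],[0,0,0.008],[0,0,0.012],[0,0,0.012]], "turn": [[0,0,0],[0,0,0],[0,0,0],[0,0,0]], "fingers": [0.04,0.04,0.04,0.04]}}

```text
time: 8.55
ee_pos: [0.4395, 0.1728, 0.0495]
tool_rot: [0.0, 0.98, 0.201, -0.0]
force: [-0.3, 0.3, -1.4]
opening: 0.0465
gripper_force: 31.3
```

{"fn": "jog_arm", "kwargs": {"slide": [[0,0,0.002],[0,0,0.004],[0,0,0.004]], "turn": [[0,0,0],[0,0,0],[0,0,0]], "fingers": [0.04,0.04,0.04]}}

```text
time: 8.93
ee_pos: [0.4397, 0.1728, 0.0463]
tool_rot: [0.0, 0.98, 0.201, 0.0]
force: [-0.9, -1.1, 4.5]
opening: 0.0467
gripper_force: 31.8
```

{"fn": "jog_arm", "kwargs": {"slide": [[0,0,0],[0,0,0],[0,0,0],[0,0,0]], "turn": [[0,0,0],[0,0,0],[0,0,0],[0,0,0]], "fingers": [0.07,0.07,0.07,0.07]}}

```text
time: 9.43
ee_pos: [0.4396, 0.1728, 0.0456]
tool_rot: [0.0, 0.98, 0.201, -0.0]
force: [0.0, 0.6, -0.2]
opening: 0.0701
gripper_force: 0.0
```

{"fn": "jog_arm", "kwargs": {"slide": [[0,0,-0.03],[0,0,-0.08],[0,0,-0.14],[0,0,-0.2],[0,0,-0.24]], "turn": [[0,0,0],[0,0,0],[0,0,0],[0,0,0],[0,0,0]], "fingers": [0.07,0.07,0.07,0.07,0.07]}}

```text
time: 10.05
ee_pos: [0.44, 0.173, 0.2888]
tool_rot: [-0.0, 0.98, 0.201, 0.002]
force: [0.6, 1.1, -1.2]
opening: 0.0703
gripper_force: 0.0
```

Run:
```python
from h import *
a=snap('scene','s5',(190,160,280,260),4.4);b=snap('scene','s6',(295,170,385,270),4.4)
cv2.imwrite('pics/c5.png',np.hstack([cv2.imread('pics/s5.png'),cv2.imread('pics/s6.png')]))
rows([(.44,.17,.3)])
```

```text
slide [-0.003, 0.0026, -0.0094]
t 10.15 p [0.4418 0.1736 0.2906] F [1.  0.2 0.1] op 0.0703
```

View pics/c5.png

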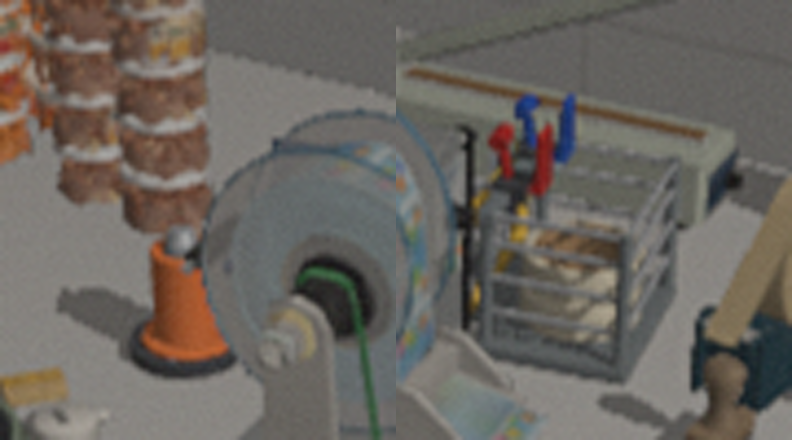

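Run:
```python
from h import *
rows([(.46,.14,.32),(.48,.09,.34),(.51,.04,.35),(.54,-.02,.34),(.558,-.0745,.32)],yaw=11)
```

```text
slide [0.0038, 0.0381, -0.0293]
slide [0.0027, 0.092, -0.0493]
slide [0.0107, 0.1497, -0.0592]
slide [0.0145, 0.2167, -0.0491]
slide [0.0094, 0.2739, -0.0291]
turn [-0.03, -0.6, 12.19]
t 10.15 p [0.4418 0.1736 0.2906] F [1.  0.2 0.1] op 0.0703
```

{"fn": "jog_arm", "kwargs": {"slide": [[0.004,0.038,-0.029],[0.003,0.092,-0.049],[0.011,0.15,-0.059],[0.014,0.211,-0.049],[0.009,0.27,-0.029]], "turn": [[0,0,3],[0,0,6],[0,0,9],[0,0,12.2],[0,0,12.2]], "fingers": [0.075,0.075,0.075,0.075,0.075]}}

```text
time: 10.78
ee_pos: [0.5553, -0.0736, 0.3138]
tool_rot: [-0.0, 0.995, 0.096, 0.0]
force: [1.2, -0.7, -0.1]
opening: 0.0748
gripper_force: 0.0
```

{"fn": "jog_arm", "kwargs": {"slide": [[0,0,0],[0,0,0],[0,0,0]], "turn": [[0,0,0],[0,0,0],[0,0,0]], "fingers": [0.075,0.075,0.075]}}

```text
time: 11.15
ee_pos: [0.554, -0.0705, 0.3151]
tool_rot: [-0.0, 0.995, 0.097, 0.0]
force: [-0.6, 0.1, 0.1]
opening: 0.0748
gripper_force: 0.0
```

Run:
```python
from h import *
rows([(.558,-.0745,.25),(.558,-.0745,.19)],yaw=11)
```

```text
slide [0.0031, 0.0047, 0.0651]
slide [0.003, 0.0047, 0.1251]
turn [-0.01, -0.04, 0.09]
t 11.15 p [ 0.554  -0.0705  0.3151] F [-0.6  0.1  0.1] op 0.0748
```

{"fn": "jog_arm", "kwargs": {"slide": [[0.003,0.005,0.04],[0.003,0.005,0.08],[0.003,0.005,0.12],[0.003,0.005,0.13],[0.003,0.005,0.13]], "turn": [[0,0,0],[0,0,0],[0,0,0],[0,0,0],[0,0,0]], "fingers": [0.075,0.075,0.075,0.075,0.075]}}

```text
time: 11.78
ee_pos: [0.5585, -0.0754, 0.1855]
tool_rot: [0.0, 0.995, 0.096, 0.0]
force: [-0.7, 0.1, -0.3]
opening: 0.0751
gripper_force: 0.0
```

Run:
```python
from h import *
snap('scene','s7',(285,150,375,240),6.5)
rows([(.558,-.0745,.127)],yaw=11)
p=arm.get_state()['ee_pos'] if 0 else None
```

```text
slide [-0.001, -0.0014, 0.0594]
turn [0.06, -0.15, 0.05]
t 11.825 p [ 0.5591 -0.0757  0.1864] F [0.9 0.8 0.2] op 0.075
```

View pics/s7.png

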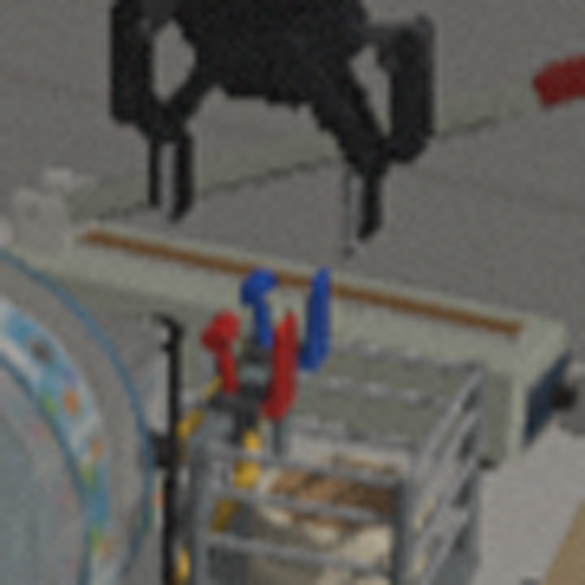

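{"fn": "jog_arm", "kwargs": {"slide": [[-0.001,-0.001,0.02],[-0.001,-0.001,0.04],[-0.001,-0.001,0.059],[-0.001,-0.001,0.059]], "turn": [[0,0,0],[0,0,0],[0,0,0],[0,0,0]], "fingers": [0.075,0.075,0.075,0.075]}}

```text
time: 12.32
ee_pos: [0.5573, -0.0752, 0.1264]
tool_rot: [0.0, 0.995, 0.096, 0.0]
force: [-0.9, -0.4, 0.0]
opening: 0.0748
gripper_force: 0.0
```

{"fn": "jog_arm", "kwargs": {"slide": [[0,0,0],[0,0,0],[0,0,0],[0,0,0],[0,0,0]], "turn": [[0,0,0],[0,0,0],[0,0,0],[0,0,0],[0,0,0]], "fingers": [0.04,0.035,0.03,0.027,0.027]}}

```text
time: 12.95
ee_pos: [0.5578, -0.076, 0.1266]
tool_rot: [0.001, 0.995, 0.096, 0.001]
force: [0.3, -0.5, 6.2]
opening: 0.0274
gripper_force: 3.4
```

{"fn": "jog_arm", "kwargs": {"slide": [[0,0,0],[0,0,0],[0,0,0],[0,0,0],[0,0,0]], "turn": [[0,0,0],[0,0,0],[0,0,0],[0,0,0],[0,0,0]], "fingers": [0.025,0.023,0.021,0.019,0.019]}}

```text
time: 13.58
ee_pos: [0.5584, -0.079, 0.127]
tool_rot: [0.004, 0.995, 0.096, 0.002]
force: [0.7, -9.9, 6.5]
opening: 0.0208
gripper_force: 29.1
```

{"fn": "jog_arm", "kwargs": {"slide": [[0,0,0],[0,0,0],[0,0,0],[0,0,-0.03],[0,0,-0.06]], "turn": [[0,0,0],[0,0,0],[0,0,0],[0,0,0],[0,0,0]], "fingers": [0.04,0.075,0.075,0.075,0.075]}}

```text
time: 14.2
ee_pos: [0.5566, -0.075, 0.1859]
tool_rot: [-0.0, 0.995, 0.096, -0.001]
force: [1.2, 0.2, -0.3]
opening: 0.0751
gripper_force: 0.0
```

{"fn": "jog_arm", "kwargs": {"slide": [[0,0,0],[0,0,0]], "turn": [[0,0,0],[0,0,0]], "fingers": [0.075,0.075]}}

```text
time: 14.45
ee_pos: [0.5563, -0.0751, 0.1848]
tool_rot: [-0.0, 0.995, 0.096, -0.001]
force: [0.1, -0.1, 0.4]
opening: 0.0753
gripper_force: 0.0
```

Run:
```python
from h import *
snap('scene','s8',(285,150,375,240),6.5)
rows([(.610,-.0685,.187),(.610,-.0685,.127)],yaw=11)
```

```text
slide [0.0541, 0.0038, -0.0027]
slide [0.0543, 0.0038, 0.0573]
turn [-0.04, 0.14, 0.0]
t 14.5 p [ 0.5561 -0.0751  0.1844] F [-0.3  0.2 -0.3] op 0.0749
```

View pics/s8.png

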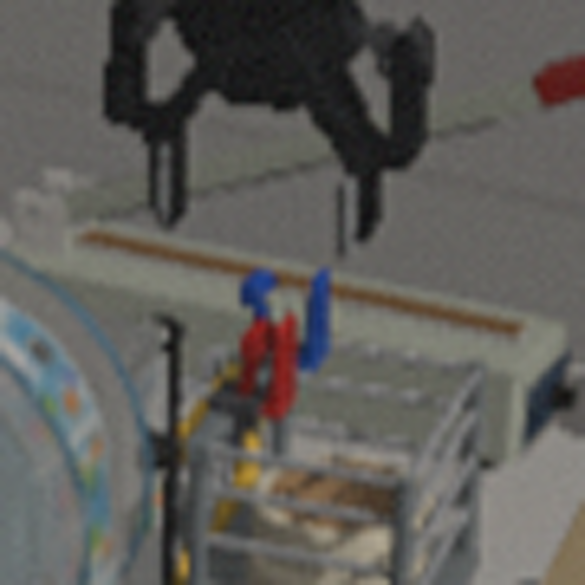

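{"fn": "jog_arm", "kwargs": {"slide": [[0.027,0.002,-0.003],[0.054,0.004,-0.003],[0.054,0.004,0.017],[0.054,0.004,0.037],[0.054,0.004,0.057]], "turn": [[0,0,0],[0,0,0],[0,0,0],[0,0,0],[0,0,0]], "fingers": [0.075,0.075,0.075,0.075,0.075]}}

```text
time: 15.12
ee_pos: [0.6099, -0.0688, 0.1264]
tool_rot: [-0.0, 0.995, 0.096, -0.001]
force: [0.2, 1.2, 1.2]
opening: 0.0749
gripper_force: 0.0
```

{"fn": "jog_arm", "kwargs": {"slide": [[0,0,0],[0,0,0],[0,0,0],[0,0,0],[0,0,0]], "turn": [[0,0,0],[0,0,0],[0,0,0],[0,0,0],[0,0,0]], "fingers": [0.075,0.04,0.035,0.03,0.027]}}

```text
time: 15.75
ee_pos: [0.6111, -0.0688, 0.1294]
tool_rot: [0.0, 0.995, 0.096, 0.001]
force: [-0.1, 3.1, 2.5]
opening: 0.0268
gripper_force: 1.6
```

{"fn": "jog_arm", "kwargs": {"slide": [[0,0,0],[0,0,0],[0,0,0],[0,0,0],[0,0,0]], "turn": [[0,0,0],[0,0,0],[0,0,0],[0,0,0],[0,0,0]], "fingers": [0.025,0.023,0.021,0.019,0.019]}}

```text
time: 16.38
ee_pos: [0.6109, -0.0688, 0.1292]
tool_rot: [-0.0, 0.995, 0.096, 0.0]
force: [-0.9, 4.5, 5.4]
opening: 0.0202
gripper_force: 29.4
```

{"fn": "jog_arm", "kwargs": {"slide": [[0,0,0],[0,0,0],[0,0,0],[0,0,-0.05],[0,0,-0.11]], "turn": [[0,0,0],[0,0,0],[0,0,0],[0,0,0],[0,0,0]], "fingers": [0.04,0.07,0.07,0.07,0.06]}}

```text
time: 17.0
ee_pos: [0.61, -0.0693, 0.2384]
tool_rot: [-0.0, 0.995, 0.096, -0.002]
force: [0.2, -0.7, -0.4]
opening: 0.06
gripper_force: 0.0
```

{"fn": "jog_arm", "kwargs": {"slide": [[-0.035,-0.01,0],[-0.07,-0.02,0],[-0.098,-0.034,0],[-0.098,-0.034,0.03],[-0.098,-0.034,0.05]], "turn": [[0,0,0],[0,0,0],[0,0,0],[0,0,0],[0,0,0]], "fingers": [0.05,0.05,0.05,0.05,0.05]}}

```text
time: 17.62
ee_pos: [0.5073, -0.0545, 0.188]
tool_rot: [0.0, 0.995, 0.096, -0.0]
force: [-0.6, -0.5, -0.4]
opening: 0.0499
gripper_force: 0.0
```

{"fn": "jog_arm", "kwargs": {"slide": [[0,0,0],[0,0,0]], "turn": [[0,0,0],[0,0,0]], "fingers": [0.05,0.05]}}

```text
time: 17.88
ee_pos: [0.5087, -0.0545, 0.1895]
tool_rot: [0.0, 0.995, 0.096, 0.001]
force: [-1.0, -0.0, -0.0]
opening: 0.0501
gripper_force: 0.0
```

Run:
```python
from h import *
snap('scene','s9',(285,150,375,240),4.4);snap('top','t9',(280,140,370,230),4.4)
cv2.imwrite('pics/c9.png',np.hstack([cv2.imread('pics/s9.png'),cv2.imread('pics/t9.png')]))
rows([(.5085,-.054,.187),(.5085,-.054,.127)],yaw=11)
print(arm.get_state()['qpos'].round(2), proj('scene',(.5085,-.054,.168)))
```

```text
slide [-0.0002, -0.0005, 0.0027]
slide [-0.0003, -0.0006, 0.0627]
turn [0.05, -0.11, -0.01]
t 17.975 p [ 0.5088 -0.0545  0.1897] F [-1.1 -0.4 -0.3] op 0.0499
[-0.13  0.25  1.77 -0.    1.11  1.25] [309.9399271  198.84422381]
```

View pics/c9.png

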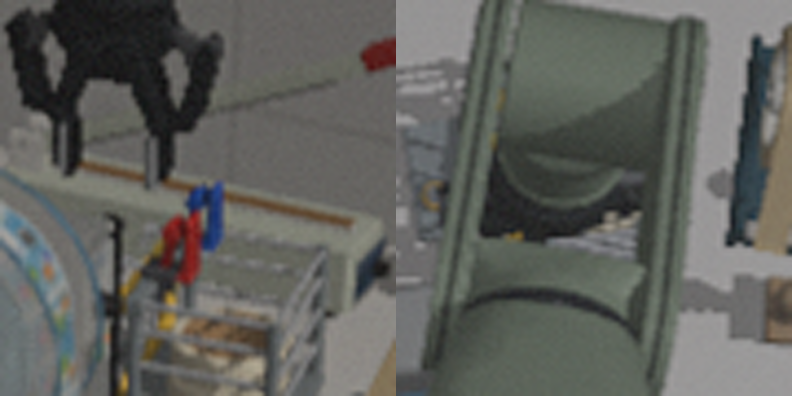

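{"fn": "jog_arm", "kwargs": {"slide": [[0.001,0.001,0.03],[0.001,0.001,0.062],[0.001,0.001,0.062],[0.001,0.001,0.062]], "turn": [[0,0,0],[0,0,0],[0,0,0],[0,0,0]], "fingers": [0.05,0.05,0.05,0.03]}}

```text
time: 18.48
ee_pos: [0.5103, -0.0553, 0.1281]
tool_rot: [0.0, 0.995, 0.096, 0.001]
force: [-0.4, -0.3, -0.4]
opening: 0.0328
gripper_force: 0.0
```

{"fn": "jog_arm", "kwargs": {"slide": [[0,0,0],[0,0,0],[0,0,0],[0,0,0]], "turn": [[0,0,0],[0,0,0],[0,0,0],[0,0,0]], "fingers": [0.02,0.01,0.01,0.01], "grip_force": 40}}

```text
time: 18.98
ee_pos: [0.5103, -0.055, 0.1283]
tool_rot: [0.0, 0.995, 0.096, 0.002]
force: [-0.3, 1.7, 6.1]
opening: 0.017
gripper_force: 38.8
```

```bash
cat > g.py <<'E'
from h import *
import sys
H=np.array([float(sys.argv[1]),float(sys.argv[2])]); z=float(sys.argv[3])
rows([np.r_[H+.128*np.array([np.cos(np.radians(190.9-t)),np.sin(np.radians(190.9-t))]),z] for t in map(float,sys.argv[4:])])
E
python3 - <<'E'
from h import *
p=arm.get_state()['ee_pos'];print(p, p[:2]+.128*np.array([np.cos(np.radians(10.9)),np.sin(np.radians(10.9))]))
rows([])
E
```

```text
[ 0.51028719 -0.05501167  0.12830094] [ 0.6359779  -0.03080746]
t 18.975 p [ 0.5103 -0.055   0.1283] F [-0.3  1.7  6.1] op 0.017
```

```bash
python3 g.py .636 -.0308 .128 6 13 20 27 34
```

```text
slide [0.0007, -0.0134, 0.0003]
slide [0.0033, -0.0288, 0.0003]
slide [0.0078, -0.0438, 0.0003]
slide [0.0141, -0.0581, 0.0003]
slide [0.022, -0.0715, 0.0003]
t 18.975 p [ 0.5103 -0.055   0.1283] F [-0.3  1.7  6.1] op 0.017
```

{"fn": "jog_arm", "kwargs": {"slide": [[0.001,-0.013,0],[0.003,-0.029,0],[0.008,-0.044,0],[0.014,-0.058,0],[0.022,-0.072,0]], "turn": [[0,0,3],[0,0,6],[0,0,9],[0,0,12],[0,0,15]], "fingers": [0.01,0.01,0.01,0.01,0.01]}}

```text
time: 19.6
ee_pos: [0.5166, 0.0193, 0.128]
tool_rot: [0.001, 0.999, -0.036, -0.0]
force: [-3.0, -3.8, 7.0]
opening: 0.017
gripper_force: 38.7
```

```bash
python3 g.py .636 -.0308 .128 34 42 50 58 66 72
```

```text
slide [0.0017, -0.0002, 0.0]
slide [0.0086, -0.0167, 0.0]
slide [0.0178, -0.032, -0.0]
slide [0.029, -0.0459, -0.0]
slide [0.0421, -0.0581, -0.0001]
slide [0.0529, -0.066, -0.0001]
t 19.6 p [0.5166 0.0193 0.128 ] F [-3.  -3.8  7. ] op 0.017
```

{"fn": "jog_arm", "kwargs": {"slide": [[0.009,-0.017,0],[0.018,-0.032,0],[0.029,-0.046,0],[0.042,-0.058,0],[0.053,-0.066,0]], "turn": [[0,0,4],[0,0,8],[0,0,12],[0,0,16],[0,0,20]], "fingers": [0.01,0.01,0.01,0.01,0.01]}}

```text
time: 20.23
ee_pos: [0.5739, 0.082, 0.1278]
tool_rot: [0.001, 0.978, -0.209, -0.001]
force: [-4.2, -2.6, 6.2]
opening: 0.0168
gripper_force: 38.6
```

```bash
python3 g.py .636 -.0308 .128 72 78 84 90 95 95; python3 -c "
from cell import arm;print(arm.get_state()['qpos'])"
```

```text
slide [0.0005, 0.0005, -0.0002]
slide [0.0091, -0.0097, -0.0003]
slide [0.0188, -0.0191, -0.0003]
slide [0.0293, -0.0273, -0.0003]
slide [0.0387, -0.0333, -0.0003]
slide [0.0387, -0.0333, -0.0003]
t 20.225 p [0.5739 0.082  0.1278] F [-4.2 -2.6  6.2] op 0.0168
[ 1.22314234e-01  4.10355036e-01  1.70307301e+00 -6.20970029e-04
  1.03003494e+00  2.11538703e+00]
```

{"fn": "jog_arm", "kwargs": {"slide": [[0.009,-0.01,0],[0.019,-0.019,0],[0.029,-0.027,0],[0.039,-0.033,0],[0.039,-0.033,0]], "turn": [[0,0,3],[0,0,6],[0,0,9],[0,0,12],[0,0,12]], "fingers": [0.01,0.01,0.01,0.01,0.01]}}

```text
time: 20.85
ee_pos: [0.6233, 0.096, 0.1276]
tool_rot: [0.0, 0.951, -0.31, -0.001]
force: [-3.1, -1.0, 5.5]
opening: 0.0169
gripper_force: 38.7
```

{"fn": "jog_arm", "kwargs": {"slide": [[0,0,0],[0,0,0],[0,0,0],[0,0,0]], "turn": [[0,0,0],[0,0,0],[0,0,0],[0,0,0]], "fingers": [0.01,0.01,0.01,0.01]}}

```text
time: 21.35
ee_pos: [0.6226, 0.096, 0.1276]
tool_rot: [0.0, 0.951, -0.309, -0.001]
force: [-5.3, 0.4, 5.4]
opening: 0.0165
gripper_force: 38.8
```

Run:
```python
from h import *
snap('scene','s10',(185,150,375,270),4.2)
s=arm.get_state(); d=s['ee_pos'][:2]-[.636,-.0308]; print(s['ee_pos'],190.9-np.degrees(np.arctan2(d[1],d[0]))%360,np.hypot(*d),s['force'],s['opening'],s['gripper_force'],s['qd'].round(3))
```

```text
[0.62263428 0.09602945 0.12761931] 94.88417952350979 0.1275317665297891 [-4.0861557  -0.54788607  3.97456034] 0.016385578460644045 38.807584351161495 [-0.001  0.001  0.     0.     0.001 -0.001]
```

View pics/s10.png

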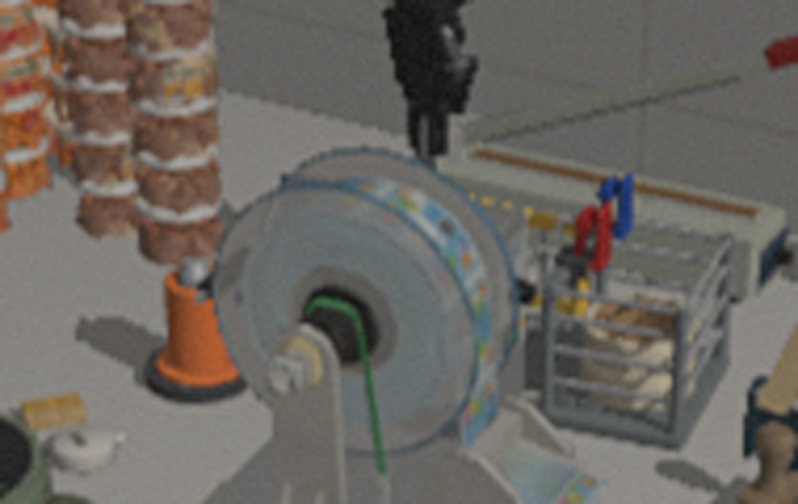

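The picture shows the gate swung out about 95°, with its bar running from the hinge near pixel (545,215) to the fingers near (430,150). Both catches are still squeezed, and the core is seated on the spindle at (195,340). The gripper holds the post at 39 N with the arm still.

```bash
python3 -c "
from cell import hand_in;print(hand_in())"
```

```text
the job is handed in; nothing more can be done
None
```

I handed the job in at about 21 s: the core is fully down on the spindle and released, the red and then the blue catch are squeezed, and the gate is held open at about 95°. I haven't seen the verdict, because hand-in returned none.

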